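# Build the tin tower and the case stack on a market stall's display boards

## Task

Set up the display on the stall counter. On the round wooden board stack the three steel tins as a centred tower, the largest at the bottom, then the medium one, the smallest on top; on the oblong wooden board lay the long wooden case centred and lengthwise along the board, with the short case flat, centred and lengthwise on top of it. Leave the steel mug, the orange rabbit figure and the amber jar where they stand.

Things in the scene. Friction and masses are not known exactly. Their poses are not given: they have to be found in the camera images.
- tin_large_mid (a point): Closed round steel tin with a flush flat lid, the largest of three, standing upright, 62 mm in diameter and 40 mm high. The point is its centre, half-way up (20 mm above its underside); z up.
- tin_medium_mid (a point): Closed round steel tin with a flush flat lid, the middle one of three, standing upright, 50 mm in diameter and 36 mm high. The point is its centre, half-way up (18 mm above its underside); z up.
- tin_small_mid (a point): Closed round steel tin with a flush flat lid, the smallest of three, standing upright, 38 mm in diameter and 32 mm high. The point is its centre, half-way up (16 mm above its underside); z up.
- case_long_mid (a point): Closed flat wooden case with a paler sliding lid let into its top, the longer of two, lying flat: 96 mm long (its x axis), 42 mm wide (y), 28 mm high (z). The point is its centre, half-way up (14 mm above its underside).
- case_short_mid (a point): Closed flat wooden case with a paler sliding lid let into its top, the shorter of two, lying flat: 62 mm long (its x axis), 42 mm wide (y), 28 mm high (z). The point is its centre, half-way up (14 mm above its underside).
- round_board: Round dark wooden display board fixed on the counter, a disc 96 mm in diameter and 12 mm thick with a flat top. Origin at the centre of its underside, on the counter; z up, so its top is at z = 12 mm.
- long_board: Oblong dark wooden display board fixed on the counter: 124 mm long (its x axis), 64 mm wide (y), 12 mm thick (z), flat top. Origin at the centre of its underside, on the counter, so its top is at z = 12 mm.
- mug: Bystander: open steel mug, 80 mm in diameter, 75 mm high, handle on its y side. Origin at the centre of its underside. To be left alone.
- rabbit: Bystander: orange plastic rabbit figure with two ears, about 48 mm wide and 113 mm tall. Origin at the centre of its underside. To be left alone.
- jar: Bystander: amber glass jar with a cork cap, 64 mm in diameter, 85 mm high, at the far side of the counter. Origin at the centre of its underside. To be left alone.
Things that resemble listed ones, but are neither listed nor needed, are in the scene too. Leave any green, red or turquoise look-alike of the part that bears case_short_mid alone.

How it is judged:
At the end, for the whole second after the job is handed in: Tins stacked large, medium, small on the round board, short case on long case on the oblong board: each centred within 12 mm on what bears it, within 4 mm of its proper height, level within 0.1 rad; cases parallel to the board within 0.26 rad; all at rest (horizontal distance between tin_large_mid and round_board below 0.012 m and height (world z) of tin_large_mid between 0.028 and 0.036 m and angle between each of tin_large_mid, tin_medium_mid, tin_small_mid, case_long_mid, case_short_mid's own z axis and vertical below 0.1 rad and horizontal distance between tin_medium_mid and tin_large_mid below 0.012 m and height (world z) of tin_medium_mid between 0.066 and 0.074 m and horizontal distance between tin_small_mid and tin_medium_mid below 0.012 m and height (world z) of tin_small_mid between 0.1 and 0.108 m and horizontal distance between case_long_mid and long_board below 0.012 m and height (world z) of case_long_mid between 0.022 and 0.03 m and angle between the x axis of each of case_long_mid, case_short_mid and the x axis of long_board, either way round below 0.26 rad and horizontal distance between case_short_mid and case_long_mid below 0.012 m and height (world z) of case_short_mid between 0.05 and 0.058 m and linear speed of each of tin_large, tin_medium, tin_small, case_long, case_short below 0.02 m/s); the robot touches nothing.
It fails at once if the mug is displaced by more than 15 mm (distance of mug from where it was at the start of the episode above 0.015 m).
It fails at once if the rabbit figure is displaced by more than 15 mm (distance of rabbit from where it was at the start of the episode above 0.015 m).
It fails at once if the jar is displaced by more than 15 mm (distance of jar from where it was at the start of the episode above 0.015 m).
It also fails if it takes over 125 s, if anything falls off the work surface, if the arm or the gripper's body presses on something with over 40 N, if the wrist force passes 120 N, or if a joint passes its speed limit or range.

## Robot

A 6-joint arm with a two-finger parallel gripper is mounted at the origin on the work surface. World frame = base frame: x ahead of the robot, y to its left, z up, the work surface at z = 0. Lengths are in m, angles in rad, forces in N, time in s.
With the tool pointing down it reaches from about 0.3 to 0.875 m from the base axis. Payload 6.4 kg.
Tool frame: the origin (TCP) lies between the finger pads; the fingertips stand 22 mm ahead of it and the grasp point (between the pads) lies 3 mm ahead of it (robot.tip_extent is the z of the fingertips in the tool frame, in m); z points along the fingers, y is the line along which they close (so a half turn about z gives the same grasp; the last joint's range is limited). The gripper opens to 85 mm and grips with 20 to 120 N. Pads are 22 mm wide; open, the fingers measure 114 mm over their backs; the gripper's body (76 mm by 85 mm) begins 54 mm behind the grasp point. The pads swing forward as they close: fully open they stand 13 mm farther back than shut.
Start: joints at [-1.443, 0.181, 1.607, -0, 1.354, -0.206], TCP at [0.188, -0.543, 0.253] pointing down, gripper open.
Joint ranges: [-2.99, 2.99], [-0.89, 2.07], [0.3, 2.58], [-1.14, 4.28], [0, 2.63], [-3.12, 3.12]. Speed limits (rad/s): [2.57, 2.57, 3.01, 3.14, 3.14, 3.14].

## Interface

Orientations are given as a 3x3 rotation matrix whose columns are the frame's x, y, z axes.
In Python, from plant import robot gives the robot as it stands. The module is installed in compiled form; this text tells all that it offers.
- The arm moves only by the tool arm_command, never from a script. Its argument "steps" is a list that holds one entry, the list of rows, each a list of 5 numbers: the finger opening in cm, from 0 to 8.54, then the shift along the tool's x, y, z in cm, then the turn about the tool's z in rad. A call has 1 to 12 rows; each row is the pose to reach, as a shift and turn from the pose commanded when the call began, along the tool's axes at that moment; what a row does not reach only later rows make up. A row lasts 1/12 s, in which the tool goes at most 41.7 mm and 7.16 degrees, less where a joint would pass 70% of its speed; a pose out of reach is approached as far as the arm can. A call with a gripper value outside its range is refused whole. The fingers move at their own pace and stop on an object; "newtons" is the grip in N (left out, the last holds). Time passes only in rows, so rows that repeat a pose let the fingers close. It gives the time, the measured TCP pose, the force, the opening and the grip force at its end, in the units of the state.
- robot.get_obs(): the state, without advancing time (a new reading comes with each control period).
- robot.camera(name): name is "scene" or "top" or "wrist"; returns a dict with "frame" (400x640x3 uint8, blue, green, red), "range_z" (400x640 float32, m along the optical axis (not along the pixel's ray), 0 where there is no reading), "fx", "fy", "cx", "cy" (pixels), "R" (3x3) and "t" (3): a world point X has camera coordinates R X + t. Camera axes: x right, y down, z forward; pixel columns grow to the right and rows downward; lengths in m; the calibration is good to about 2 mm. A picture is of the moment at which its call begins.
- robot.sign_off(): hands the job in; it is judged then, once.
The state is a dict: "time_s": time; "joint_pos": joint angles; "joint_vel": joint speeds; "joint_efforts": joint torques, N m; "position": TCP position; "tool_rot": TCP orientation; "ft_force": force on the tool from outside, world axes, zero at the start; "wrist_torque": the same for the moment, N m; "finger_gap": finger opening in m; "finger_force": force on a finger pad.
Only numpy, scipy, OpenCV 4.12 (cv2) and the standard library are available. Lean on these libraries where they do the work, as an engineer would, in place of code of your own. Each camera call takes 0.05 s, during which the arm holds its last target. There are 200 camera calls.

## Working session

There is one attempt and no reset: what is moved stays moved. The work goes in short steps, Python scripts to look and compute and a tool call to move; the robot and the scene stay as the last step left them, time stands still between calls to the robot, and variables do not carry over. Pictures are saved under pics/ and viewed, at most 14 in all, crops included, and the job is handed in when it is done.

Besides the shell and the picture viewer there is one more tool, called after "Request:" as name([rows], argument=value, ...), one row to a line, values as JSON. arm_command: Moves the arm, as the interface text tells. Its arguments: {"type":"object","properties":{"steps":{"type":"array","items":{"type":"array","items":{"type":"array","items":{"type":"number"}}}},"newtons":{"type":"number"}},"required":["steps"]}

```bash
mkdir -p pics; cat > h.py <<'E'
import numpy as np, cv2
from plant import robot
def cam(n):
    return robot.camera(n)
def pts(c):
    z=c["range_z"]; v,u=np.indices(z.shape)
    P=np.stack([(u-c["cx"])/c["fx"]*z,(v-c["cy"])/c["fy"]*z,z],-1)
    W=(P-c["t"])@c["R"]   # R^T (P-t)
    W[z<=0]=np.nan
    return W
def save(c,name): cv2.imwrite("pics/"+name,c["frame"])
E
python3 - <<'E'
from h import *
for n in("top","scene"):
    c=cam(n); save(c,n+"0.png"); np.savez(n+"0.npz",**c)
    print(n,c["fx"],c["cx"],c["cy"],(-c["R"].T@c["t"]).round(3),c["R"].round(2).tolist())
o=robot.get_obs(); print(o["position"],o["tool_rot"].round(3) if hasattr(o["tool_rot"],'round') else o["tool_rot"],o["time_s"])
E
```

```text
top 470.42728519305183 321.2442911637551 199.16476564689003 [ 0.492 -0.003  1.29 ] [[-0.01, -1.0, 0.01], [-1.0, 0.01, -0.09], [0.09, -0.01, -1.0]]
scene 379.20153307024555 313.01547534358536 196.5255946398199 [1.156 0.506 0.613] [[-0.67, 0.75, 0.0], [0.45, 0.4, -0.8], [-0.59, -0.53, -0.61]]
[ 0.18836015 -0.54280478  0.25250052] [[ 0.945  0.328 -0.   ]
 [ 0.328 -0.945  0.002]
 [ 0.    -0.002 -1.   ]] 0.1
```

View pics/top0.png

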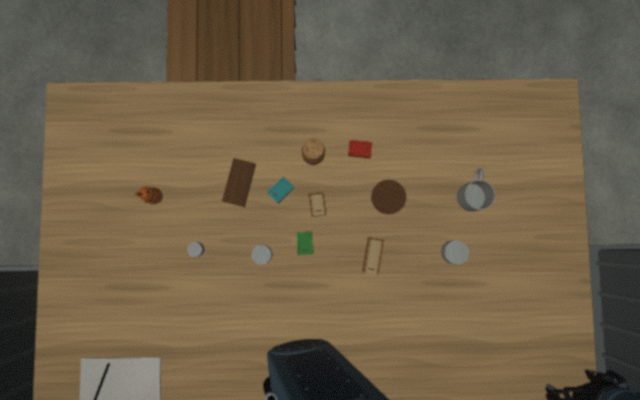

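View pics/scene0.png

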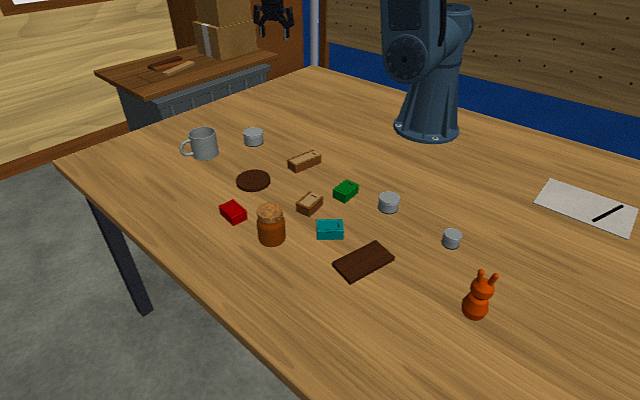

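The top view shows the tins, small to large, at (195,249), (261,255) and (456,252). The round board is at (389,197) and the oblong board at (239,182). The long case is at (373,256). The short case candidates are wood (317,204), green (305,243), turquoise (280,190) and red (360,149). Only the wooden one with the pale lid fits the description.

```bash
cat >> h.py <<'E'
def top_face(c,px,h,r=40,tol=.006):
    "top face of the thing at pixel px with top height h -> centre xy, long-axis angle, sizes, mean z"
    W=pts(c); m=(abs(W[...,2]-h)<tol).astype(np.uint8)
    box=np.zeros_like(m); u,v=px; box[max(v-r,0):v+r,max(u-r,0):u+r]=1
    n,l,s,ce=cv2.connectedComponentsWithStats(m*box)
    i=1+np.argmin([np.hypot(*(ce[k]-px))+(1000 if s[k][4]<30 else 0) for k in range(1,n)])
    z=np.nanmean(W[l==i][:,2])
    vv,uu=np.nonzero(l==i)
    d=np.stack([(uu-c["cx"])/c["fx"],(vv-c["cy"])/c["fy"],np.ones(len(uu))],-1)@c["R"]
    o=-c["R"].T@c["t"]; X=(o+d*((h-o[2])/d[:,2])[:,None])[:,:2]
    (cx,cy),(w,hh),a=cv2.minAreaRect((X*1000).astype(np.float32))
    if w<hh: w,hh,a=hh,w,a+90
    return np.array([cx,cy])/1000,X.mean(0),np.deg2rad((a+90)%180-90),(w,hh),z
E
python3 - <<'E'
from h import *
c=dict(np.load("top0.npz"))
T=dict(small=((195,249),.032),med=((261,255),.036),large=((456,252),.040),clong=((373,256),.028),cshort=((317,204),.028),rb=((389,197),.012),lb=((239,182),.012),jar=((313,150),.085),mug=((475,195),.075),green=((305,243),.028),turq=((280,190),.028))
for k,(p,h) in T.items():
    a,m,an,s,z=top_face(c,p,h,tol=.009 if h>.02 else .005); print(k,a.round(4),m.round(4),'ang %.3f'%an,np.round(s,0),'z %.4f'%z,'r %.2f'%np.hypot(*a))
f=c["frame"][130:290,180:500]; cv2.imwrite("pics/crop0.png",cv2.resize(f,None,fx=2.5,fy=2.5,interpolation=cv2.INTER_CUBIC))
E
```

```text
small [0.4781 0.3191] [0.4778 0.3196] ang -0.786 [39. 38.] z 0.0327 r 0.57
med [0.4615 0.1425] [0.4618 0.1421] ang -0.793 [50. 49.] z 0.0370 r 0.48
large [ 0.461  -0.3733] [ 0.4618 -0.3743] ang 1.558 [64. 61.] z 0.0411 r 0.59
clong [ 0.455  -0.1547] [ 0.4549 -0.1547] ang -0.182 [96. 43.] z 0.0282 r 0.48
cshort [ 0.5956 -0.0069] [ 0.5954 -0.0069] ang 0.113 [62. 42.] z 0.0282 r 0.60
rb [ 0.6146 -0.2029] [ 0.6138 -0.2027] ang 1.028 [95. 95.] z 0.0128 r 0.65
lb [0.6583 0.2064] [0.6588 0.2065] ang -0.252 [124.  65.] z 0.0127 r 0.69
jar [0.7353 0.0024] [0.7355 0.0024] ang -0.010 [55. 52.] z 0.0858 r 0.74
mug [ 0.6107 -0.4294] [ 0.6126 -0.4306] ang -0.814 [81. 80.] z 0.0738 r 0.75
green [0.4898 0.0282] [0.4913 0.0279] ang -0.011 [61. 40.] z 0.0282 r 0.49
turq [0.6349 0.0922] [0.6353 0.0923] ang -0.791 [59. 42.] z 0.0281 r 0.64
```

View pics/crop0.png

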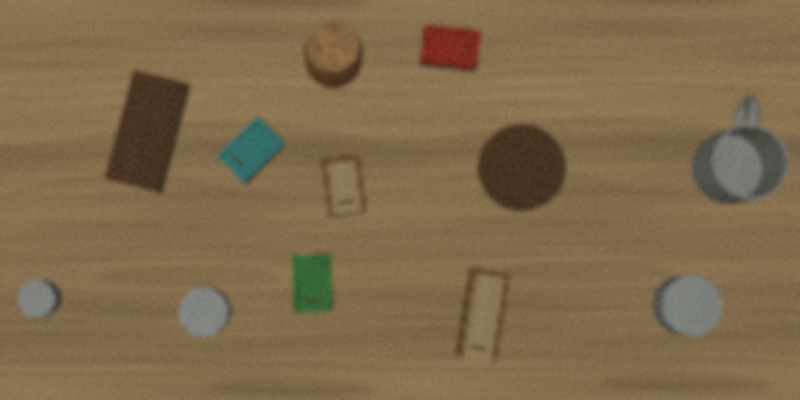

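All sizes and heights match the listed things. The wooden short case at crop (343,187) has the pale lid let into its top, and the look-alikes are painted. I'll go for the large tin first.

```bash
cat >> h.py <<'E'
def go(x,y,z,yaw=0.):
    o=robot.get_obs(); R=np.array(o["tool_rot"]); p=np.array(o["position"])
    d=R.T@(np.array([x,y,z])-p)*100; y0=np.arctan2(R[1,0],R[0,0])
    print("shift cm",d.round(2),"turn",round(y0-yaw,3),"pos",p.round(4),"gap",round(o["finger_gap"],4),"F",np.round(o["ft_force"],1),"t",round(o["time_s"],1))
E
python3 -c "
from h import *
print(robot.tip_extent); go(.461,-.3735,.15)"
```

```text
0.022
shift cm [31.3  -7.05 10.27] turn 0.334 pos [ 0.1884 -0.5428  0.2525] gap 0.0857 F [-0.3  0.4  0.8] t 0.1
```

Request:
arm_command([
  [[8.5, 31.3, -7.05, 10.3, 0.334], [8.5, 31.3, -7.05, 10.3, 0.334], [8.5, 31.3, -7.05, 10.3, 0.334], [8.5, 31.3, -7.05, 10.3, 0.334], [8.5, 31.3, -7.05, 10.3, 0.334], [8.5, 31.3, -7.05, 10.3, 0.334], [8.5, 31.3, -7.05, 10.3, 0.334], [8.5, 31.3, -7.05, 10.3, 0.334], [8.5, 31.3, -7.05, 10.3, 0.334], [8.5, 31.3, -7.05, 10.3, 0.334], [8.5, 31.3, -7.05, 10.3, 0.334], [8.5, 31.3, -7.05, 10.3, 0.334]],
], newtons=40)

```text
time_s: 1.1
position: [0.4603, -0.375, 0.1506]
tool_rot: [[1.0, -0.001, -0.0], [-0.001, -1.0, -0.001], [-0.0, 0.001, -1.0]]
ft_force: [0.6, -0.3, 0.0]
finger_gap: 0.0848
finger_force: 0.0
```

```bash
python3 - <<'E'
from h import *
c=cam("wrist"); save(c,"w1.png"); W=pts(c)
go(.461,-.3735,.03)
m=abs(W[...,2]-.04)<.006; m&=np.hypot(W[...,0]-.461,W[...,1]+.3735)<.06
P=W[m]; print(m.sum(),P.mean(0).round(4),P.min(0).round(4),P.max(0).round(4), (P.min(0)+P.max(0))/2)
E
```

```text
shift cm [ 0.08 -0.2  12.09] turn -0.002 pos [ 0.4602 -0.3754  0.1509] gap 0.0851 F [-0.1  0.3  0.4] t 1.1
6255 [ 0.4651 -0.3736  0.0407] [ 0.4322 -0.4049  0.034 ] [ 0.4954 -0.3424  0.0434] [ 0.46382322 -0.37366429  0.03868909]
```

View pics/w1.png

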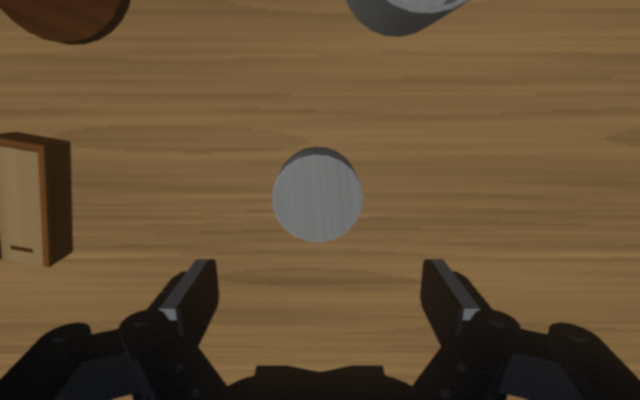

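The large tin is centred between the open fingers, with its top disc near (318,198), so the measurements agree to about 3 mm. I'll descend and grip.

Request:
arm_command([
  [[8.5, 0.25, -0.2, 6, 0], [8.5, 0.25, -0.2, 9, 0], [8.5, 0.25, -0.2, 12.0, 0], [8.5, 0.25, -0.2, 12.0, 0], [8.5, 0.25, -0.2, 12.0, 0], [3, 0.25, -0.2, 12.0, 0], [3, 0.25, -0.2, 12.0, 0], [3, 0.25, -0.2, 12.0, 0], [3, 0.25, -0.2, 12.0, 0], [3, 0.25, -0.2, 12.0, 0], [3, 0.25, -0.2, 12.0, 0], [3, 0.25, -0.2, 12.0, 0]],
])

```text
time_s: 2.15
position: [0.4652, -0.3747, 0.0343]
tool_rot: [[1.0, -0.0, 0.004], [-0.0, -1.0, -0.006], [0.004, 0.006, -1.0]]
ft_force: [-1.6, -1.1, 8.5]
finger_gap: 0.0613
finger_force: 44.2
```

```bash
python3 -c "
from h import *
go(.6125,-.2028,.10)"
```

```text
shift cm [ 14.75 -17.16  -6.61] turn -0.0 pos [ 0.4652 -0.3747  0.0343] gap 0.0613 F [-1.6 -1.1  8.5] t 2.1
```

Request:
arm_command([
  [[3, 0, 0, -4, 0], [3, 0, 0, -7, 0], [3, 14.9, -17.2, -7, 0], [3, 14.9, -17.2, -7, 0], [3, 14.9, -17.2, -7, 0], [3, 14.9, -17.2, -7, 0], [3, 14.9, -17.2, -7, 0], [3, 14.9, -17.2, -7, 0], [3, 14.9, -17.2, -7, 0], [3, 14.9, -17.2, -7, 0], [3, 14.9, -17.2, -7, 0], [3, 14.9, -17.2, -7, 0]],
])

```text
time_s: 3.15
position: [0.6121, -0.2014, 0.101]
tool_rot: [[1.0, -0.002, 0.001], [-0.002, -1.0, -0.001], [0.001, 0.001, -1.0]]
ft_force: [-0.2, -0.3, -1.6]
finger_gap: 0.0609
finger_force: 44.9
```

```bash
python3 - <<'E'
from h import *
go(.6165,-.2028,.05)
c=cam("wrist"); save(c,"w2.png"); W=pts(c); p=robot.get_obs()["position"]
d=np.hypot(W[...,0]-p[0],W[...,1]-p[1])
m=(d<.05)&(W[...,2]>.085)&(W[...,2]<.14)
P=W[m]; print(m.sum(),P.mean(0).round(4),np.median(P[:,2]),P.min(0).round(4),P.max(0).round(4))
m=(d<.09)&(abs(W[...,2]-.012)<.004); P=W[m]; print(m.sum(),P.mean(0).round(4),P.min(0).round(4),P.max(0).round(4))
E
```

```text
shift cm [0.44 0.14 5.1 ] turn -0.002 pos [ 0.6121 -0.2014  0.101 ] gap 0.0609 F [-0.2 -0.3 -1.6] t 3.1
31064 [ 0.6161 -0.2014  0.1128] 0.10765812093227103 [ 0.5785 -0.2514  0.085 ] [ 0.6429 -0.1516  0.14  ]
9057 [ 0.6361 -0.2011  0.0127] [ 0.5947 -0.249   0.008 ] [ 0.6638 -0.1537  0.015 ]
```

View pics/w2.png

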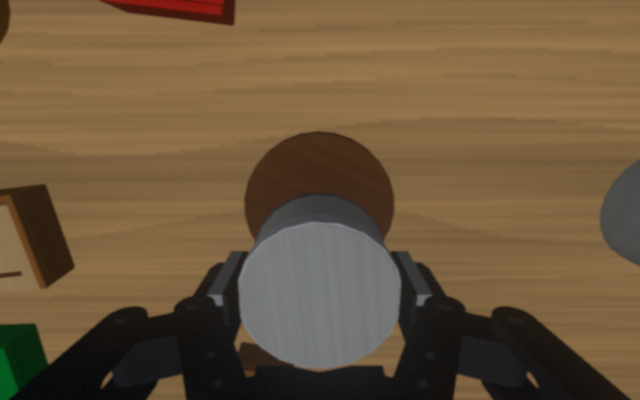

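The tin is held over the board and matches it in y. The board rim at (318,132) says to go about 4 mm further in x. I'll lower about 54 mm, release and retreat.

Request:
arm_command([
  [[3, 0.4, 0, 2, 0], [3, 0.4, 0, 4, 0], [3, 0.4, 0, 5.0, 0], [3, 0.4, 0, 5.5, 0], [3, 0.4, 0, 5.5, 0], [3, 0.4, 0, 5.5, 0], [8.5, 0.4, 0, 5.5, 0], [8.5, 0.4, 0, 5.5, 0], [8.5, 0.4, 0, 5.5, 0], [8.5, 0.4, 0, 5.5, 0], [8.5, 0.4, 0, 3, 0], [8.5, 0.4, 0, -2, 0]],
])

```text
time_s: 4.2
position: [0.6129, -0.1983, 0.107]
tool_rot: [[1.0, -0.0, -0.01], [-0.0, -1.0, 0.005], [-0.01, -0.005, -1.0]]
ft_force: [-0.1, -0.1, -0.4]
finger_gap: 0.0853
finger_force: 0.0
```

```bash
python3 - <<'E'
from h import *
go(.463,.1425,.15)
E
```

```text
shift cm [-15.05 -34.1   -3.98] turn -0.0 pos [ 0.6129 -0.1983  0.107 ] gap 0.0853 F [-0.1 -0.1 -0.4] t 4.2
```

Request:
arm_command([
  [[8.5, -15.3, -34.4, -3, 0], [8.5, -15.3, -34.4, -3, 0], [8.5, -15.3, -34.4, -3, 0], [8.5, -15.3, -34.4, -3, 0], [8.5, -15.3, -34.4, -3, 0], [8.5, -15.3, -34.4, -3, 0], [8.5, -15.3, -34.4, -3, 0], [8.5, -15.3, -34.4, -3, 0], [8.5, -15.3, -34.4, -3, 0], [8.5, -15.3, -34.4, -3, 0], [8.5, -15.3, -34.4, -3, 0], [8.5, -15.3, -34.4, -3, 0]],
])

```text
time_s: 5.2
position: [0.464, 0.1439, 0.1422]
tool_rot: [[1.0, 0.001, 0.001], [0.001, -1.0, -0.0], [0.001, 0.0, -1.0]]
ft_force: [0.4, -0.5, 0.5]
finger_gap: 0.0848
finger_force: 0.0
```

```bash
cat >> h.py <<'E'
def disc(W,x,y,h,r=.06):
    m=(abs(W[...,2]-h)<.005)&(np.hypot(W[...,0]-x,W[...,1]-y)<r); P=W[m]
    if len(P)<30: return "none"
    a,b=np.percentile(P[:,:2],[.5,99.5],axis=0)
    return m.sum(),((a+b)/2).round(4),"size",(b-a).round(4),"z",P[:,2].mean().round(4)
E
python3 - <<'E'
from h import *
c=cam("wrist"); W=pts(c)
go(.463,.1425,.03)
print(disc(W,.463,.1425,.036))
print("large", disc(pts(cam("top")),.615,-.2,.052))
E
```

```text
shift cm [-0.14  0.07 11.21] turn -0.0 pos [0.4643 0.1432 0.1421] gap 0.0851 F [ 0.9 -0.4  0.4] t 5.2
(np.int64(4199), array([0.4637, 0.144 ]), 'size', array([0.0493, 0.0488]), 'z', np.float64(0.0367))
large (np.int64(423), array([ 0.6137, -0.2026]), 'size', array([0.0615, 0.0593]), 'z', np.float64(0.0528))
```

Request:
arm_command([
  [[8.5, -0.1, 0, 6, 0], [8.5, -0.1, 0, 9, 0], [8.5, -0.1, 0, 11.0, 0], [8.5, -0.1, 0, 11.0, 0], [8.5, -0.1, 0, 11.0, 0], [2, -0.1, 0, 11.0, 0], [2, -0.1, 0, 11.0, 0], [2, -0.1, 0, 11.0, 0], [2, -0.1, 0, 11.0, 0], [2, -0.1, 0, 11.0, 0], [2, -0.1, 0, 11.0, 0], [2, -0.1, 0, 11.0, 0]],
])

```text
time_s: 6.3
position: [0.4646, 0.1439, 0.0343]
tool_rot: [[1.0, 0.0, 0.004], [0.0, -1.0, -0.0], [0.004, 0.0, -1.0]]
ft_force: [-0.5, -1.2, 6.6]
finger_gap: 0.0482
finger_force: 40.8
```

```bash
python3 - <<'E'
from h import *
go(.6155,-.2015,.14)
E
```

```text
shift cm [ 15.13  34.54 -10.5 ] turn 0.0 pos [0.4646 0.1439 0.0343] gap 0.0482 F [-0.5 -1.2  6.6] t 6.3
```

Request:
arm_command([
  [[2, 0, 0, -4, 0], [2, 0, 0, -8, 0], [2, 15.2, 34.5, -10.8, 0], [2, 15.2, 34.5, -10.8, 0], [2, 15.2, 34.5, -10.8, 0], [2, 15.2, 34.5, -10.8, 0], [2, 15.2, 34.5, -10.8, 0], [2, 15.2, 34.5, -10.8, 0], [2, 15.2, 34.5, -10.8, 0], [2, 15.2, 34.5, -10.8, 0], [2, 15.2, 34.5, -10.8, 0], [2, 15.2, 34.5, -10.8, 0]],
])

```text
time_s: 7.3
position: [0.6175, -0.2088, 0.1429]
tool_rot: [[1.0, -0.005, 0.006], [-0.005, -1.0, -0.006], [0.006, 0.006, -1.0]]
ft_force: [-0.9, 0.9, -1.3]
finger_gap: 0.049
finger_force: 42.0
```

Request:
arm_command([
  [[2, 0, 0, 0, 0], [2, 0, 0, 0, 0], [2, 0, 0, 0, 0]],
])

```text
time_s: 7.55
position: [0.614, -0.1996, 0.1401]
tool_rot: [[1.0, 0.001, -0.001], [0.001, -1.0, 0.001], [-0.001, -0.001, -1.0]]
ft_force: [0.0, 1.0, -1.3]
finger_gap: 0.0492
finger_force: 42.0
```

```bash
python3 - <<'E'
from h import *
go(.6155,-.2015,.083)
c=cam("wrist"); save(c,"w3.png"); W=pts(c); p=robot.get_obs()["position"]
d=np.hypot(W[...,0]-p[0],W[...,1]-p[1])
P=W[(d<.03)&(W[...,2]>.1)]; zt=np.median(P[:,2]); print("tin top z",zt,disc(W,p[0],p[1],zt,.03))
P=W[(d<.06)&(abs(W[...,2]-.052)<.005)]; print("large far edge x",P[:,0].max(), "y",P[:,1].min(),P[:,1].max())
P=W[(d<.09)&(abs(W[...,2]-.012)<.004)]; print("board far edge x",P[:,0].max(), "y",P[:,1].min(),P[:,1].max())
E
```

```text
shift cm [0.15 0.19 5.71] turn 0.001 pos [ 0.614  -0.1996  0.1401] gap 0.0492 F [ 0.   1.  -1.3] t 7.5
tin top z 0.14337139884682407 (np.int64(12644), array([ 0.6132, -0.1993]), 'size', array([0.0493, 0.052 ]), 'z', np.float64(0.1425))
large far edge x 0.6465215017075859 y -0.23239079345204636 -0.16973026521300558
board far edge x 0.6638068590656654 y -0.24848864565640158 -0.15345389850267135
```

View pics/w3.png

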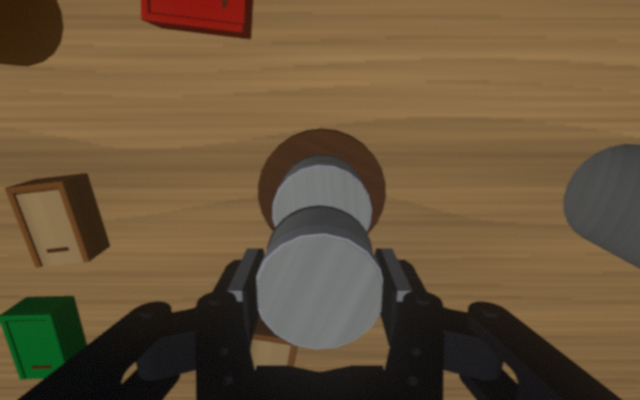

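The medium tin at (320,290) is held upright, and the large tin at (322,195) is visible below it. It needs a shift of about 2 mm in x and in y, then down 54 mm.

Request:
arm_command([
  [[2, 0.2, 0.15, 2, 0], [2, 0.2, 0.15, 4, 0], [2, 0.2, 0.15, 5, 0], [2, 0.2, 0.15, 5.45, 0], [2, 0.2, 0.15, 5.45, 0], [2, 0.2, 0.15, 5.45, 0], [8.5, 0.2, 0.15, 5.45, 0], [8.5, 0.2, 0.15, 5.45, 0], [8.5, 0.2, 0.15, 5.45, 0], [8.5, 0.2, 0.15, 5.45, 0], [8.5, 0.2, 0.15, 3, 0], [8.5, 0.2, 0.15, -1, 0]],
])

```text
time_s: 8.6
position: [0.6132, -0.2011, 0.1451]
tool_rot: [[1.0, -0.001, -0.009], [-0.0, -1.0, 0.005], [-0.009, -0.005, -1.0]]
ft_force: [-0.3, 0.6, 0.1]
finger_gap: 0.0848
finger_force: 0.0
```

```bash
python3 - <<'E'
from h import *
go(.480,.3205,.14)
E
```

```text
shift cm [-13.34 -52.15   0.9 ] turn -0.0 pos [ 0.6132 -0.2011  0.1451] gap 0.0848 F [-0.3  0.6  0.1] t 8.6
```

Request:
arm_command([
  [[8.5, -13.6, -52, 0, 0], [8.5, -13.6, -52, 0, 0], [8.5, -13.6, -52, 0, 0], [8.5, -13.6, -52, 0, 0], [8.5, -13.6, -52, 0, 0], [8.5, -13.6, -52, 0, 0], [8.5, -13.6, -52, 0, 0], [8.5, -13.6, -52, 0, 0], [8.5, -13.6, -52, 0, 0], [8.5, -13.6, -52, 0, 0], [8.5, -13.6, -52, 0, 0], [8.5, -13.6, -52, 0, 0]],
])

```text
time_s: 9.6
position: [0.4894, 0.2829, 0.1502]
tool_rot: [[1.0, -0.0, 0.001], [-0.0, -1.0, 0.0], [0.001, -0.0, -1.0]]
ft_force: [0.5, 0.0, -0.5]
finger_gap: 0.0848
finger_force: 0.0
```

```bash
python3 - <<'E'
from h import *
go(.480,.3205,.14)
E
```

```text
shift cm [-0.95 -3.76  1.02] turn -0.0 pos [0.4894 0.2829 0.1502] gap 0.0848 F [ 0.5  0.  -0.5] t 9.6
```

Request:
arm_command([
  [[8.5, -0.95, -3.7, 1, 0], [8.5, -0.95, -3.7, 1, 0], [8.5, -0.95, -3.7, 1, 0], [8.5, -0.95, -3.7, 1, 0], [8.5, -0.95, -3.7, 1, 0]],
])

```text
time_s: 10.02
position: [0.4813, 0.3171, 0.1401]
tool_rot: [[1.0, -0.001, 0.0], [-0.001, -1.0, -0.0], [0.0, 0.0, -1.0]]
ft_force: [-0.4, 0.1, 0.3]
finger_gap: 0.0848
finger_force: 0.0
```

```bash
python3 - <<'E'
from h import *
W=pts(cam("wrist")); print("small",disc(W,.480,.3205,.032))
go(.480,.3205,.03)
T=pts(cam("top")); print("med",disc(T,.614,-.202,.088)); print("board", disc(T,.614,-.202,.012,.07))
E
```

```text
small (np.int64(2443), array([0.4795, 0.3222]), 'size', array([0.038 , 0.0373]), 'z', np.float64(0.0326))
shift cm [-0.15 -0.36 11.02] turn -0.002 pos [0.4814 0.3169 0.1402] gap 0.0851 F [-0.1 -0.3 -0.1] t 10.1
med (np.int64(296), array([ 0.6128, -0.2035]), 'size', array([0.049 , 0.0494]), 'z', np.float64(0.0888))
board (np.int64(444), array([ 0.6085, -0.2022]), 'size', array([0.1084, 0.0943]), 'z', np.float64(0.0126))
```

Request:
arm_command([
  [[8.5, -0.15, -0.45, 6, 0], [8.5, -0.15, -0.45, 9, 0], [8.5, -0.15, -0.45, 11.2, 0], [8.5, -0.15, -0.45, 11.2, 0], [8.5, -0.15, -0.45, 11.2, 0], [2, -0.15, -0.45, 11.2, 0], [2, -0.15, -0.45, 11.2, 0], [2, -0.15, -0.45, 11.2, 0], [2, -0.15, -0.45, 11.2, 0], [2, -0.15, -0.45, 11.2, 0], [2, -0.15, -0.45, 11.2, 0], [2, -0.15, -0.45, 11.2, 0]],
])

```text
time_s: 11.12
position: [0.4807, 0.3232, 0.0303]
tool_rot: [[1.0, 0.0, 0.003], [-0.0, -1.0, 0.001], [0.003, -0.001, -1.0]]
ft_force: [-1.5, -1.5, 7.9]
finger_gap: 0.0365
finger_force: 39.6
```

```bash
python3 - <<'E'
from h import *
go(.6155,-.2015,.18)
E
```

```text
shift cm [ 13.54  52.45 -14.99] turn -0.0 pos [0.4807 0.3232 0.0303] gap 0.0365 F [-1.5 -1.5  7.9] t 11.1
```

Request:
arm_command([
  [[2, 0, 0, -4, 0], [2, 0, 0, -8, 0], [2, 0, 0, -12, 0], [2, 13.5, 52.3, -15.2, 0], [2, 13.5, 52.3, -15.2, 0], [2, 13.5, 52.3, -15.2, 0], [2, 13.5, 52.3, -15.2, 0], [2, 13.5, 52.3, -15.2, 0], [2, 13.5, 52.3, -15.2, 0], [2, 13.5, 52.3, -15.2, 0], [2, 13.5, 52.3, -15.2, 0], [2, 13.5, 52.3, -15.2, 0]],
])

```text
time_s: 12.12
position: [0.573, -0.0419, 0.1714]
tool_rot: [[1.0, -0.0, 0.002], [-0.0, -1.0, -0.0], [0.002, 0.0, -1.0]]
ft_force: [0.8, 0.0, -0.4]
finger_gap: 0.0367
finger_force: 40.3
```

```bash
python3 - <<'E'
from h import *
go(.6155,-.2015,.18)
E
```

```text
shift cm [ 4.25 15.96 -0.84] turn -0.0 pos [ 0.573  -0.0419  0.1714] gap 0.0367 F [ 0.8  0.  -0.4] t 12.1
```

Request:
arm_command([
  [[2, 4.3, 16.0, -0.8, 0], [2, 4.3, 16.0, -0.8, 0], [2, 4.3, 16.0, -0.8, 0], [2, 4.3, 16.0, -0.8, 0], [2, 4.3, 16.0, -0.8, 0], [2, 4.3, 16.0, -0.8, 0], [2, 4.3, 16.0, -0.8, 0], [2, 4.3, 16.0, -0.8, 0]],
])

```text
time_s: 12.78
position: [0.6153, -0.1984, 0.1782]
tool_rot: [[1.0, 0.001, -0.0], [0.001, -1.0, 0.001], [-0.0, -0.001, -1.0]]
ft_force: [0.3, 0.3, -0.1]
finger_gap: 0.0367
finger_force: 40.3
```

```bash
python3 - <<'E'
from h import *
go(.6155,-.2015,.119)
W=pts(cam("wrist")); p=robot.get_obs()["position"]
d=np.hypot(W[...,0]-p[0],W[...,1]-p[1])
P=W[(d<.015)&(W[...,2]>.13)]; zt=np.median(P[:,2]); print("tin top z",zt,disc(W,p[0],p[1],zt,.022))
P=W[(d<.06)&(abs(W[...,2]-.088)<.005)]; a,b=np.percentile(P[:,:2],[.5,99.5],axis=0);print("med far edge x",b[0], "y",a[1],b[1],(a[1]+b[1])/2)
E
```

```text
shift cm [0.02 0.31 5.92] turn 0.001 pos [ 0.6153 -0.1984  0.1782] gap 0.0367 F [ 0.3  0.3 -0.1] t 12.8
tin top z 0.18128465007027872 (np.int64(7458), array([ 0.6144, -0.1983]), 'size', array([0.0378, 0.037 ]), 'z', np.float64(0.1806))
med far edge x 0.6403423566061794 y -0.22629844684892136 -0.17687244515766262 -0.20158544600329198
```

Request:
arm_command([
  [[2, 0.1, 0.3, 2, 0], [2, 0.1, 0.3, 4, 0], [2, 0.1, 0.3, 5.5, 0], [2, 0.1, 0.3, 6.05, 0], [2, 0.1, 0.3, 6.05, 0], [2, 0.1, 0.3, 6.05, 0], [8.5, 0.1, 0.3, 6.05, 0], [8.5, 0.1, 0.3, 6.05, 0], [8.5, 0.1, 0.3, 6.05, 0], [8.5, 0.1, 0.3, 6.05, 0], [8.5, 0.1, 0.3, 3, 0], [8.5, 0.1, 0.3, -1, 0]],
])

```text
time_s: 13.83
position: [0.6138, -0.2015, 0.1841]
tool_rot: [[1.0, -0.0, -0.008], [-0.0, -1.0, 0.005], [-0.008, -0.005, -1.0]]
ft_force: [0.1, 0.1, 0.8]
finger_gap: 0.0852
finger_force: 0.0
```

```bash
python3 - <<'E'
from h import *
go(.457,-.1545,.18,-.182)
E
```

```text
shift cm [-15.68  -4.69   0.56] turn 0.182 pos [ 0.6138 -0.2015  0.1841] gap 0.0852 F [0.1 0.1 0.8] t 13.8
```

Request:
arm_command([
  [[8.5, -15.9, -4.7, 0, 0.18], [8.5, -15.9, -4.7, 0, 0.18], [8.5, -15.9, -4.7, 0, 0.18], [8.5, -15.9, -4.7, 0, 0.18], [8.5, -15.9, -4.7, 4, 0.18], [8.5, -15.9, -4.7, 4, 0.18], [8.5, -15.9, -4.7, 4, 0.18], [8.5, -15.9, -4.7, 4, 0.18], [8.5, -15.9, -4.7, 4, 0.18], [8.5, -15.9, -4.7, 4, 0.18]],
])

```text
time_s: 14.67
position: [0.4588, -0.1565, 0.1486]
tool_rot: [[0.984, -0.179, 0.0], [-0.179, -0.984, -0.0], [0.0, 0.0, -1.0]]
ft_force: [0.8, 0.4, -0.1]
finger_gap: 0.0849
finger_force: 0.0
```

```bash
cat >> h.py <<'E'
def rect(W,x,y,h,r,tol=.004):
    m=((abs(W[...,2]-h)<tol)&(np.hypot(W[...,0]-x,W[...,1]-y)<r)).astype(np.uint8)
    n,l,s,_=cv2.connectedComponentsWithStats(m); i=1+np.argmax(s[1:,4]); P=W[l==i]
    (cx,cy),(w,hh),a=cv2.minAreaRect((P[:,:2]*1000).astype(np.float32))
    if w<hh: w,hh,a=hh,w,a+90
    return np.round([cx/1000,cy/1000],4),"ang",round(np.deg2rad((a+90)%180-90),3),"size",round(w),round(hh),"z",P[:,2].mean().round(4)
E
python3 - <<'E'
from h import *
W=pts(cam("wrist")); print("long",rect(W,.457,-.1545,.028,.07))
go(.457,-.1545,.03,-.182)
T=pts(cam("top")); print("small",disc(T,.614,-.202,.120)); print("med",disc(T,.614,-.202,.088))
E
```

```text
long (array([ 0.456 , -0.1536]), 'ang', np.float64(-0.184), 'size', 97, 42, 'z', np.float64(0.0278))
shift cm [-0.19 -0.15 11.84] turn 0.002 pos [ 0.4586 -0.1563  0.1484] gap 0.0848 F [-0.3 -0.   1.1] t 14.7
small (np.int64(188), array([ 0.6141, -0.2031]), 'size', array([0.0378, 0.0378]), 'z', np.float64(0.121))
med (np.int64(101), array([ 0.6125, -0.203 ]), 'size', array([0.0493, 0.0492]), 'z', np.float64(0.089))
```

Request:
arm_command([
  [[8.5, -0.28, -0.2, 6, 0], [8.5, -0.28, -0.2, 9, 0], [8.5, -0.28, -0.2, 12.1, 0], [8.5, -0.28, -0.2, 12.1, 0], [8.5, -0.28, -0.2, 12.1, 0], [2, -0.28, -0.2, 12.1, 0], [2, -0.28, -0.2, 12.1, 0], [2, -0.28, -0.2, 12.1, 0], [2, -0.28, -0.2, 12.1, 0], [2, -0.28, -0.2, 12.1, 0], [2, -0.28, -0.2, 12.1, 0], [2, -0.28, -0.2, 12.1, 0]],
])

```text
time_s: 15.77
position: [0.4571, -0.1545, 0.0298]
tool_rot: [[0.984, -0.179, 0.004], [-0.179, -0.984, -0.003], [0.005, 0.002, -1.0]]
ft_force: [-1.1, 0.4, 8.9]
finger_gap: 0.0411
finger_force: 40.6
```

```bash
python3 - <<'E'
from h import *
go(.659,.2075,.13,-.252)
E
```

```text
shift cm [ 13.43 -39.21 -10.03] turn 0.072 pos [ 0.4571 -0.1545  0.0298] gap 0.0411 F [-1.1  0.4  8.9] t 15.8
```

Request:
arm_command([
  [[2, 0, 0, -4, 0], [2, 0, 0, -8, 0], [2, 13.4, -39.2, -10.2, 0.07], [2, 13.4, -39.2, -10.2, 0.07], [2, 13.4, -39.2, -10.2, 0.07], [2, 13.4, -39.2, -10.2, 0.07], [2, 13.4, -39.2, -10.2, 0.07], [2, 13.4, -39.2, -10.2, 0.07], [2, 13.4, -39.2, -10.2, 0.07], [2, 13.4, -39.2, -10.2, 0.07], [2, 13.4, -39.2, -10.2, 0.07], [2, 13.4, -39.2, -10.2, 0.07]],
])

```text
time_s: 16.77
position: [0.6583, 0.2107, 0.131]
tool_rot: [[0.969, -0.247, 0.002], [-0.247, -0.969, 0.0], [0.002, -0.001, -1.0]]
ft_force: [0.8, -0.1, -0.5]
finger_gap: 0.0412
finger_force: 41.7
```

Request:
arm_command([
  [[2, 0, 0, 0, 0], [2, 0, 0, 0, 0]],
])

```text
time_s: 16.93
position: [0.6579, 0.2106, 0.1303]
tool_rot: [[0.97, -0.244, 0.002], [-0.244, -0.97, 0.0], [0.002, -0.001, -1.0]]
ft_force: [0.5, 0.2, -1.6]
finger_gap: 0.0411
finger_force: 41.7
```

```bash
python3 - <<'E'
from h import *
go(.659,.2075,.042,-.252)
c=cam("wrist"); save(c,"w4.png"); W=pts(c); p=robot.get_obs()["position"]
print("held",rect(W,p[0],p[1],p[2]-.002,.07)); 
try: print("board",rect(W,.659,.2075,.012,.09))
except Exception as e: print(e)
E
```

```text
shift cm [0.17 0.28 8.83] turn 0.005 pos [0.6579 0.2106 0.1303] gap 0.0411 F [ 0.5  0.2 -1.6] t 16.9
held (array([0.6628, 0.2136]), 'ang', np.float64(-0.376), 'size', 92, 60, 'z', np.float64(0.1282))
board (array([0.7041, 0.1973]), 'ang', np.float64(1.317), 'size', 64, 33, 'z', np.float64(0.0127))
```

View pics/w4.png

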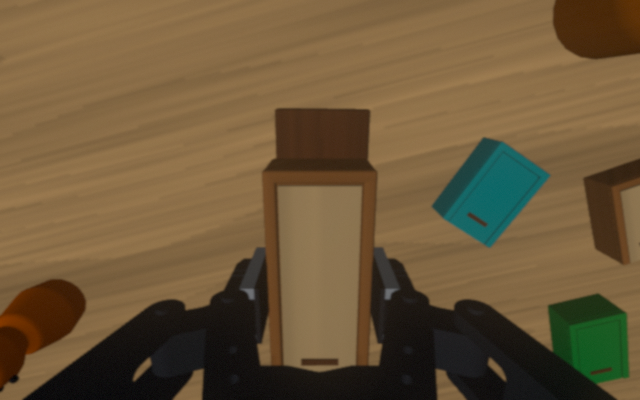

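The long case is held lengthwise with the board's end strip at (322,135) showing ahead of it, laterally aligned to within 2 mm. I'll correct by 3.6 mm in x and 1.8 mm in y, lower 89 mm and release.

Request:
arm_command([
  [[2, 0.35, 0.2, 3, 0.01], [2, 0.35, 0.2, 6, 0.01], [2, 0.35, 0.2, 8, 0.01], [2, 0.35, 0.2, 8.9, 0.01], [2, 0.35, 0.2, 8.9, 0.01], [2, 0.35, 0.2, 8.9, 0.01], [8.5, 0.35, 0.2, 8.9, 0.01], [8.5, 0.35, 0.2, 8.9, 0.01], [8.5, 0.35, 0.2, 8.9, 0.01], [8.5, 0.35, 0.2, 8.9, 0.01], [8.5, 0.35, 0.2, 5, 0.01], [8.5, 0.35, 0.2, 0, 0.01]],
])

```text
time_s: 17.98
position: [0.657, 0.2049, 0.1172]
tool_rot: [[0.966, -0.257, -0.009], [-0.257, -0.966, -0.001], [-0.008, 0.004, -1.0]]
ft_force: [1.5, 0.4, 0.3]
finger_gap: 0.0848
finger_force: 0.0
```

```bash
python3 - <<'E'
from h import *
go(.597,-.0065,.145,.113)
E
```

```text
shift cm [-0.38 21.98 -2.7 ] turn -0.373 pos [0.657  0.2049 0.1172] gap 0.0848 F [1.5 0.4 0.3] t 18.0
```

Request:
arm_command([
  [[8.5, -0.7, 22.4, -1.5, -0.37], [8.5, -0.7, 22.4, -1.5, -0.37], [8.5, -0.7, 22.4, -1.5, -0.37], [8.5, -0.7, 22.4, -1.5, -0.37], [8.5, -0.7, 22.4, -1.5, -0.37], [8.5, -0.7, 22.4, -1.5, -0.37], [8.5, -0.7, 22.4, -1.5, -0.37], [8.5, -0.7, 22.4, -1.5, -0.37], [8.5, -0.7, 22.4, -1.5, -0.37], [8.5, -0.7, 22.4, -1.5, -0.37]],
])

```text
time_s: 18.82
position: [0.5961, -0.0079, 0.1357]
tool_rot: [[0.994, 0.111, -0.0], [0.111, -0.994, 0.0], [0.0, -0.0, -1.0]]
ft_force: [-0.4, -0.2, 0.5]
finger_gap: 0.0848
finger_force: 0.0
```

```bash
python3 - <<'E'
from h import *
W=pts(cam("wrist")); print("short",rect(W,.597,-.0065,.028,.05))
go(.597,-.0065,.027,.113)
T=pts(cam("top")); print("long",rect(T,.659,.2075,.040,.07,.006))
E
```

```text
short (array([ 0.5972, -0.0053]), 'ang', np.float64(0.118), 'size', 62, 42, 'z', np.float64(0.0278))
shift cm [ 0.11 -0.11 10.86] turn -0.001 pos [ 0.596  -0.0078  0.1356] gap 0.085 F [-0.7  0.1 -0.2] t 18.9
long (array([0.6577, 0.2025]), 'ang', np.float64(-0.26), 'size', 96, 43, 'z', np.float64(0.0398))
```

Request:
arm_command([
  [[8.5, 0.12, -0.2, 5, 0], [8.5, 0.12, -0.2, 8, 0], [8.5, 0.12, -0.2, 10.8, 0], [8.5, 0.12, -0.2, 10.8, 0], [8.5, 0.12, -0.2, 10.8, 0], [2, 0.12, -0.2, 10.8, 0], [2, 0.12, -0.2, 10.8, 0], [2, 0.12, -0.2, 10.8, 0], [2, 0.12, -0.2, 10.8, 0], [2, 0.12, -0.2, 10.8, 0], [2, 0.12, -0.2, 10.8, 0], [2, 0.12, -0.2, 10.8, 0]],
])

```text
time_s: 19.92
position: [0.5985, -0.0074, 0.0302]
tool_rot: [[0.994, 0.11, 0.004], [0.11, -0.994, -0.001], [0.004, 0.001, -1.0]]
ft_force: [0.1, 1.5, 6.0]
finger_gap: 0.041
finger_force: 41.8
```

```bash
python3 - <<'E'
from h import *
go(.659,.204,.15,-.257)
E
```

```text
shift cm [  8.38 -20.33 -11.97] turn 0.367 pos [ 0.5985 -0.0074  0.0302] gap 0.041 F [0.1 1.5 6. ] t 19.9
```

Request:
arm_command([
  [[2, 0, 0, -4, 0], [2, 0, 0, -8, 0], [2, 8.4, -20.4, -12.2, 0.37], [2, 8.4, -20.4, -12.2, 0.37], [2, 8.4, -20.4, -12.2, 0.37], [2, 8.4, -20.4, -12.2, 0.37], [2, 8.4, -20.4, -12.2, 0.37], [2, 8.4, -20.4, -12.2, 0.37], [2, 8.4, -20.4, -12.2, 0.37], [2, 8.4, -20.4, -12.2, 0.37], [2, 8.4, -20.4, -12.2, 0.37], [2, 8.4, -20.4, -12.2, 0.37]],
])

```text
time_s: 20.92
position: [0.6575, 0.2034, 0.1495]
tool_rot: [[0.966, -0.259, -0.001], [-0.259, -0.966, -0.0], [-0.001, 0.001, -1.0]]
ft_force: [-0.3, 0.5, -0.3]
finger_gap: 0.0409
finger_force: 41.0
```

```bash
python3 - <<'E'
from h import *
go(.659,.204,.07,-.257)
c=cam("wrist"); save(c,"w5.png"); W=pts(c); p=robot.get_obs()["position"]
print("held",rect(W,p[0],p[1],p[2]-.002,.06))
print("long strip",rect(W,.659,.204,.040,.09))
E
```

```text
shift cm [ 0.13 -0.1   7.95] turn -0.005 pos [0.6575 0.2034 0.1495] gap 0.0409 F [-0.3  0.5 -0.3] t 20.9
held (array([0.6564, 0.2037]), 'ang', np.float64(-0.261), 'size', 63, 55, 'z', np.float64(0.1472))
long strip (array([0.6843, 0.1976]), 'ang', np.float64(-0.262), 'size', 44, 42, 'z', np.float64(0.0399))
```

View pics/w5.png

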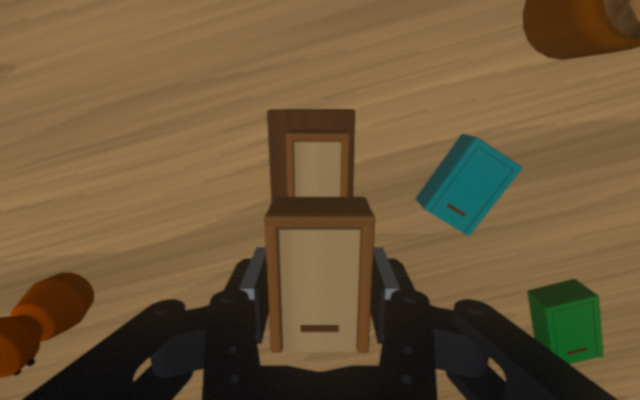

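The short case is held over the long one, centred within 1 mm laterally (columns 318 and 320). It needs 2.5 mm forward, then down 80 mm.

Request:
arm_command([
  [[2, 0.3, -0.05, 3, 0], [2, 0.3, -0.05, 5, 0], [2, 0.3, -0.05, 7, 0], [2, 0.3, -0.05, 8.0, 0], [2, 0.3, -0.05, 8.0, 0], [2, 0.3, -0.05, 8.0, 0], [8.5, 0.3, -0.05, 8.0, 0], [8.5, 0.3, -0.05, 8.0, 0], [8.5, 0.3, -0.05, 8.0, 0], [8.5, 0.3, -0.05, 8.0, 0], [8.5, 0.3, -0.05, 4, 0], [8.5, 0.3, -0.05, -1, 0]],
])

```text
time_s: 21.97
position: [0.658, 0.2042, 0.148]
tool_rot: [[0.966, -0.257, -0.009], [-0.257, -0.966, -0.001], [-0.008, 0.003, -1.0]]
ft_force: [1.0, -0.2, 0.9]
finger_gap: 0.0849
finger_force: 0.0
```

Request:
arm_command([
  [[8.5, -25, 0, -5, 0], [8.5, -25, 0, -5, 0], [8.5, -25, 0, -5, 0], [8.5, -25, 0, -5, 0], [8.5, -25, 0, -5, 0], [8.5, -25, 0, -5, 0], [8.5, -25, 0, -5, 0], [8.5, -25, 0, -5, 0], [8.5, -25, 0, -5, 0]],
])

```text
time_s: 22.72
position: [0.4199, 0.2692, 0.2022]
tool_rot: [[0.967, -0.256, 0.002], [-0.256, -0.967, 0.0], [0.002, -0.001, -1.0]]
ft_force: [-0.3, 0.5, 0.1]
finger_gap: 0.0852
finger_force: 0.0
```

```bash
python3 - <<'E'
from h import *
c=cam("top"); T=pts(c); s=cam("scene"); save(s,"s9.png")
print("short",rect(T,.658,.205,.068,.06,.006)); print("long",rect(T,.658,.205,.040,.07,.006)); print("board",rect(T,.658,.205,.012,.09,.006))
for n,h in(("large",.052),("med",.088),("small",.120)): print(n,disc(T,.614,-.202,h))
print("jar",disc(T,.735,.002,.085),"mug",disc(T,.611,-.43,.075))
E
```

```text
short (array([0.6581, 0.2019]), 'ang', np.float64(-0.262), 'size', 62, 43, 'z', np.float64(0.0682))
long (array([0.6205, 0.2114]), 'ang', np.float64(1.495), 'size', 45, 25, 'z', np.float64(0.0398))
board (array([0.6579, 0.2063]), 'ang', np.float64(-0.221), 'size', 126, 68, 'z', np.float64(0.0128))
large (np.int64(116), array([ 0.6135, -0.2005]), 'size', array([0.0617, 0.0587]), 'z', np.float64(0.053))
med (np.int64(100), array([ 0.6125, -0.2032]), 'size', array([0.0493, 0.049 ]), 'z', np.float64(0.0886))
small (np.int64(188), array([ 0.6141, -0.2028]), 'size', array([0.0378, 0.0377]), 'z', np.float64(0.1209))
jar (np.int64(346), array([0.7363, 0.0024]), 'size', array([0.0533, 0.052 ]), 'z', np.float64(0.0857)) mug (np.int64(139), array([ 0.6138, -0.4307]), 'size', array([0.0814, 0.0801]), 'z', np.float64(0.0753))
```

View pics/s9.png

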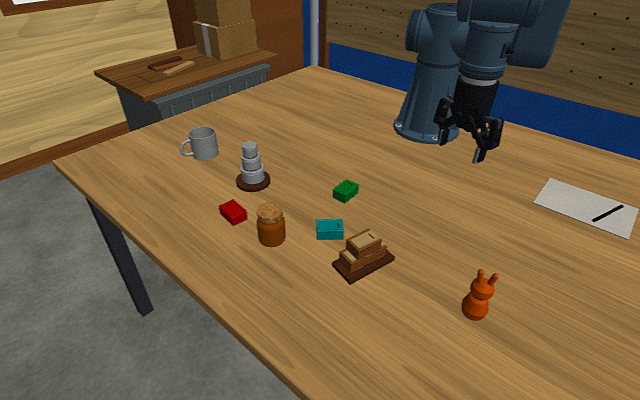

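The scene view shows the tin tower at (251,165) and the stacked cases at (363,252). The mug, rabbit and jar have not moved, and every offset is about 4 mm or less. I'm handing in.

```bash
python3 -c "
from plant import robot
print(robot.sign_off())"
```

```text
the job is handed in; nothing more can be done
None
```

I stacked the tins on the round board and the cases on the oblong board, each centred to within about 4 mm by the last camera check. The mug, rabbit and jar were left where they stood, and I handed the job in at about 23 s (no verdict was returned).

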